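Loupe from behind the thread spools

TASK

Clear all three thread spools out of the tray and stand them on the green cutting mat, leaving the loupe where it is until all three are there; then take the loupe from the tray and stand it, lens up, in the middle of the blue checked sample card. Once it stands there, and not before, put the spools back upright in the tray, each on the very spot where it stood at the start. Tip nothing over, and leave the pencil pot and the tape dispenser alone.

Things in the scene. Friction and masses are not known exactly. Their poses are not given: they have to be found in the camera images.
- spool_red: thread spool wound with red thread, loose, upright cylinder: wound body 46 mm diameter from 5 to 95 mm height, on a black foot flange 48 mm diameter, 5 mm high; a grey core 20 mm diameter sticks out of the top to 105 mm height. 0.11 to 0.23 kg. Origin: centre of its underside; z up along its axis. Starts upright on one of the three grey spots in the tray.
- spool_yellow: thread spool wound with yellow thread, loose, upright cylinder: wound body 46 mm diameter from 5 to 95 mm height, on a black foot flange 48 mm diameter, 5 mm high; a grey core 20 mm diameter sticks out of the top to 105 mm height. 0.11 to 0.23 kg. Origin: centre of its underside; z up along its axis. Starts upright on one of the three grey spots in the tray.
- spool_white: thread spool wound with white thread, loose, upright cylinder: wound body 46 mm diameter from 5 to 95 mm height, on a black foot flange 48 mm diameter, 5 mm high; a grey core 20 mm diameter sticks out of the top to 105 mm height. 0.11 to 0.23 kg. Origin: centre of its underside; z up along its axis. Starts upright on one of the three grey spots in the tray.
- loupe: small black loupe (magnifier) with steel band and pale blue lens on top, loose, cylinder 40 mm diameter, 32 mm high, about 70 g. Origin: centre of its underside; z up. Starts upright on the tray floor between the three spools, its axis about 52 mm from theirs; being low among tall spools it has no room for a gripper until they are gone.
- tray: fixed plywood tray, 170 mm (its x) by 180 mm (its y), floor 6 mm thick, rim 14 mm high and 6 mm wide. Origin: centre of its underside, on the table. The three grey felt spots (60 mm diameter, flat) on which the spools stand are at (15, 52), (-37, 0) and (15, -52) mm in its x, y; the loupe starts near (15, 0) mm. Spools start within 4 mm of the spot centres.
- mat: fixed flat green cutting mat with pale grid lines, the side area for the spools: 170 mm (its x) by 180 mm (its y), 3 mm thick. Origin: centre of its underside, on the table.
- card_blue: fixed square sample card, blue check, 80 by 80 mm, 4 mm thick, lying on a light grey board beside the grey card; its top is 9 mm above the table. Origin: centre of its underside (5 mm above the table).
- card_grey: fixed square sample card, grey and white check, same size, on the same board (170 by 180 mm, 5 mm thick), 88 mm from the blue one between centres. Not wanted. Origin: centre of its underside.
- pencil_pot: blue ceramic pot with pencils, loose bystander, 76 mm diameter, 90 mm high, pencils to 150 mm, on the table beyond the work. Origin: centre of its underside.
- tape_dispenser: black tape dispenser with a tan roll, loose bystander, 60 by 130 mm, 87 mm high, on the table beyond the work. Origin: centre of its underside.

How it is judged:
By the outcome, as a careful person would: the job done as asked, in the order asked, and still so for the second after the job is handed in, with the robot touching nothing.
It also fails if it takes over 138 s, if anything falls off the work surface, if the arm or the gripper's body presses on something with over 40 N, if the wrist force passes 120 N, or if a joint passes its speed limit or range.

ROBOT

A 6-joint arm with a two-finger parallel gripper is mounted at the origin on the work surface. World frame = base frame: x ahead of the robot, y to its left, z up, the work surface at z = 0. Lengths are in m, angles in rad, forces in N, time in s.
With the tool pointing down it reaches from about 0.275 to 0.825 m from the base axis. Payload 4.9 kg.
Tool frame: the origin (TCP) lies midway between the tips of the shut fingers; the grasp point (between the pads) lies 19 mm behind it (grip_point_offset is the distance from the TCP to the grasp point, in m); z points along the fingers, x is the direction in which the jaws open and shut, and the axes are right-handed (so a half turn about z gives the same grasp; the last joint's range is limited). The gripper opens to 85 mm and grips with 20 to 120 N. Pads are 22 mm wide; open, the fingers measure 114 mm over their backs; the gripper's body (76 mm by 85 mm) begins 54 mm behind the grasp point. The pads swing forward as they close: fully open they stand 13 mm farther back than shut.
Start: joints at [0.985, 0.326, -0.193, 1.052, 0, 1.437], TCP at [0.24, 0.495, 0.231] pointing down, gripper open.
Joint ranges: [-2.65, 2.65], [-0.97, 1.79], [-1.3, 1.35], [-1.93, 2.1], [-1.47, 1.37], [-3.14, 3.14]. Speed limits (rad/s): [2.57, 2.57, 3.14, 3.14, 3.14, 3.14].

INTERFACE

Orientations are given as a rotation vector (axis times angle).
In Python, from cell import * gives the robot as it stands. Calls block until the motion is done:
- movep(position, orientation): joint-space move of the TCP to a pose.
- move_l(position, velocity=0.15, rot=None, until_force=None): straight line of the TCP; rot=None keeps the orientation; velocity is the mean speed in m/s. With until_force (N) it stops when the force on the tool has changed by that much, and returns True; else False.
- set_joints(angles): joint-space move.
- let_go() and grab(newtons=None): open the fingers fully, or close them until they stop; newtons is the grip in N (None keeps the last).
- sleep(seconds).
- ik(position, orientation): joint angles nearest the present ones, or None.
- get_state(): the state.
- grab_frame(name): name is "scene" or "top" or "wrist"; returns a dict with "img" (400x640x3 uint8, red, green, blue), "fx", "fy", "cx", "cy" (pixels), "cam_to_world" (4x4, takes a point from camera to world coordinates); the wrist camera has in their place "T_tool_cam" (4x4, takes a point from camera to tool coordinates, whose origin is the TCP and whose axes are the tool frame's). Camera axes: x right, y down, z forward; pixel columns grow to the right and rows downward; lengths in m; the calibration is good to about 2 mm. A picture is of the moment at which its call begins: read the wrist's pose just before it. There is no depth.
A pose or a line that the arm cannot do raises MotionError and nothing moves.
- sign_off(): hands the job in, once; it reports no verdict.
Trained networks look in the newest picture that a camera, given by its name, has taken for a name from the list of things; names that differ only in an ending like _2 or _b are one class to them, and where a whole thing is asked for, a point or a joint stands for the part that bears it (a point fixed in the world has none). Each returns a list of dicts, best first, with "score" (0 to 1); they miss things now and then, are a little off and sometimes report something else, mostly with a low value. They report only what shows in the picture. A call takes as long as a camera call.
- spot_in(camera, name): "centre" ([column, row] in pixels, amid what is visible of it).
- silhouettes(camera, name): "mask" (400x640 bool, what is visible of it) and "centre" ([column, row] in pixels, amid what is visible of it).
- tip_of(camera, name): "centre" ([column, row] in pixels: a listed point, or the origin of a listed thing).
The state is a dict: "clock": time; "q": joint angles; "joint_velocities": joint speeds; "tau": joint torques, N m; "position": TCP position; "eef_rot": TCP orientation; "contact_force": force on the tool from outside, world axes, zero at the start; "wrist_torque": the same for the moment, N m; "finger_gap": opening from 0.0 (shut) to 1.0 (fully open).
Only numpy, scipy, OpenCV 4.12 (cv2) and the standard library are available. Lean on these libraries where they do the work, as an engineer would, in place of code of your own. Each camera call takes 0.05 s, during which the arm holds its last target. There are 200 camera calls.

## Working session

There is one attempt and no reset: what is moved stays moved. The work goes in short steps, each a Python script; the robot and the scene stay as the last script left them, time stands still between calls to the robot, and variables do not carry over. Pictures are saved under pics/ and viewed, about 12 in all and at most 16, crops included, and the job is handed in when it is done.

```bash
mkdir -p pics; ls
python3 - <<'E'
from cell import *
import cv2, numpy as np
s=get_state(); print(s["clock"],s["position"],s["eef_rot"],s["finger_gap"])
ims=[]
for c in("top","scene"):
    f=grab_frame(c); ims.append(f["img"]); print(c,f["fx"],f["cx"],f["cy"],np.round(f["cam_to_world"],3).tolist())
    for n in "spool_red spool_yellow spool_white loupe tray mat card_blue card_grey pencil_pot tape_dispenser".split():
        print(n,[(np.round(d["centre"],1).tolist(),round(d["score"],2)) for d in tip_of(c,n)][:2], [(np.round(d["centre"],1).tolist(),round(d["score"],2),int(d["mask"].sum())) for d in silhouettes(c,n)][:2])
    cv2.imwrite(f"pics/{c}0.png",f["img"][:,:,::-1])
E
```

```text
pics
0.0 [0.23975454 0.49433898 0.23051181] [ 2.66195613e+00  1.66712257e+00 -2.48659989e-03] 1.0021361332759224
top 401.6535721321229 318.5720036718922 200.87985307687137 [[-0.022, -0.987, 0.161, 0.48], [-1.0, 0.022, 0.001, -0.026], [-0.004, -0.161, -0.987, 0.931], [0.0, 0.0, 0.0, 1.0]]
spool_red [([290.3, 224.2], 0.68)] [([292.4, 220.4], 0.63, 466)]
spool_yellow [([331.6, 235.1], 0.81)] [([334.3, 234.5], 0.59, 464), ([162.7, 263.8], 0.46, 1282)]
spool_white [([305.8, 249.0], 0.58)] [([304.6, 247.1], 0.87, 433), ([384.8, 133.8], 0.55, 1532)]
loupe [([314.3, 227.1], 0.72), ([431.9, 249.2], 0.22)] [([313.2, 223.0], 0.52, 264)]
tray [([313.4, 231.0], 0.74)] [([311.4, 236.9], 0.59, 4196)]
mat [([435.5, 248.6], 0.76)] [([434.9, 249.6], 0.87, 5846)]
card_blue [([164.6, 264.1], 0.76)] [([164.5, 264.8], 0.71, 1304)]
card_grey [([204.6, 262.0], 0.6)] [([202.0, 265.3], 0.61, 1259)]
pencil_pot [([233.6, 147.3], 0.62)] [([233.5, 139.8], 0.68, 1287)]
tape_dispenser [([332.1, 235.4], 0.68), ([380.9, 135.1], 0.67)] [([383.2, 134.1], 0.82, 1563), ([232.4, 141.7], 0.41, 1237)]
scene 400.584998685133
[... 214 characters left out ...]
 [([338.6, 200.8], 0.66, 635), ([334.7, 287.5], 0.64, 1476)]
spool_yellow [([310.6, 187.9], 0.83), ([459.3, 244.7], 0.24)] [([311.2, 177.1], 0.87, 601)]
spool_white [([335.1, 185.1], 0.68), ([323.8, 205.3], 0.3)] [([337.4, 173.3], 0.58, 419)]
loupe [([335.7, 294.6], 0.32)] [([320.2, 200.0], 0.71, 243)]
tray [([323.4, 198.8], 0.83)] [([324.3, 206.0], 0.56, 2328)]
mat [([254.8, 144.9], 0.66)] [([254.7, 144.5], 0.78, 2541), ([335.6, 286.7], 0.22, 1491)]
card_blue [] [([457.6, 242.7], 0.67, 959)]
card_grey [([424.0, 224.0], 0.71)] [([422.9, 222.8], 0.82, 819)]
pencil_pot [([338.5, 294.8], 0.59)] [([338.1, 286.5], 0.71, 1447)]
tape_dispenser [([220.7, 229.0], 0.88)] [([220.2, 224.9], 0.59, 1407)]
```

View pics/top0.png

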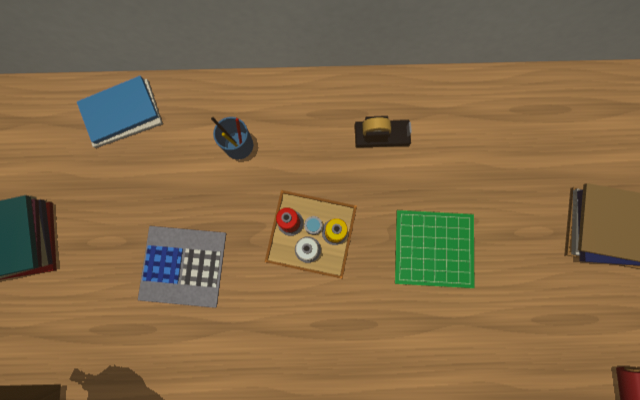

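View pics/scene0.png

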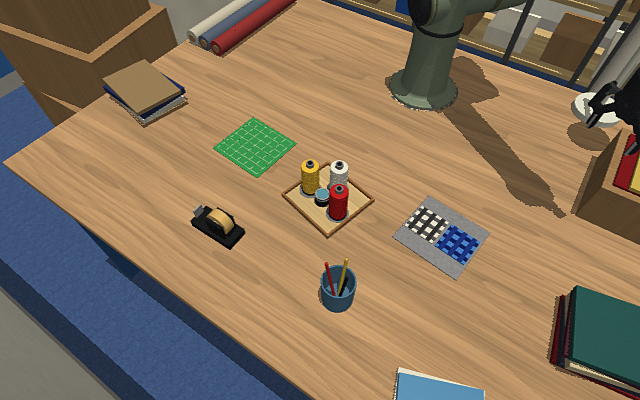

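The top view shows the tray centred at about (312,233), with red at (288,219), yellow (337,231), white (307,249) and the loupe between them. The mat is at (435,249), the blue card at (163,265), and the pot and dispenser are well behind. Next I'll move the wrist camera over the tray.

```bash
cat > h.py <<'E'
from cell import *
import numpy as np, cv2
from scipy.spatial.transform import Rotation as R
def down(yaw):  # tool z down, jaw axis (tool x) at angle yaw in world
    return (R.from_euler('z',yaw)*R.from_euler('x',np.pi)).as_rotvec()
def nearyaw(yaw):  # equivalent yaw (mod pi) with small wrist joint
    return yaw
def pose_T(s):
    T=np.eye(4);T[:3,:3]=R.from_rotvec(s["eef_rot"]).as_matrix();T[:3,3]=s["position"];return T
class Cam:
    def __init__(s,name):
        st=get_state(); f=grab_frame(name); s.f=f; s.img=f["img"]; s.name=name
        s.T=f["cam_to_world"] if "cam_to_world" in f else pose_T(st)@f["T_tool_cam"]
    def world(s,px,z):
        d=s.T[:3,:3]@[(px[0]-s.f["cx"])/s.f["fx"],(px[1]-s.f["cy"])/s.f["fy"],1]
        o=s.T[:3,3]; return (o+d*(z-o[2])/d[2])
    def pix(s,p):
        q=np.linalg.inv(s.T)@np.append(p,1); return np.array([s.f["fx"]*q[0]/q[2]+s.f["cx"],s.f["fy"]*q[1]/q[2]+s.f["cy"]])
    def save(s,n): cv2.imwrite(f"pics/{n}.png",s.img[:,:,::-1])
E
python3 - <<'E'
from h import *
c=Cam("top")
P=lambda px,z:np.round(c.world(px,z)[:2],4)
tc=[P(p,.014) for p in [(282,192),(356,207),(343,277),(267,262)]]
print("tray corners",tc,np.mean(tc,0))
mc=[P(p,.003) for p in [(397,210),(475,213),(474,288),(395,286)]]; print("mat",np.mean(mc,0),mc)
print("card",P((164.6,264.5),.009),"grey",P((203.5,263),.009))
print(P((288,217),.111),P((338,229),.111),P((307,247),.111))
t=np.mean(tc,0)
f=get_state()
movep([t[0],t[1]-0.0,0.34],down(0.0) if ik([t[0],t[1],.34],down(0.0)) is not None else down(np.pi))
s=get_state(); print(s["clock"],s["q"],s["position"])
w=Cam("wrist"); w.save("w1"); print(np.round(w.f["T_tool_cam"],3).tolist(),w.f["fx"])
for n in "spool_red spool_yellow spool_white loupe tray".split():
    print(n,[(np.round(d["centre"],1).tolist(),round(d["score"],2),P and np.round(w.world(d["centre"],.006)[:2],4)) for d in tip_of("wrist",n)][:2])
E
```

```text
tray corners [array([0.6527, 0.0586]), array([ 0.6137, -0.1118]), array([ 0.4558, -0.0769]), array([0.4927, 0.0936])] [ 0.553725 -0.009125]
mat [ 0.514725 -0.2909  ] [array([ 0.6061, -0.2081]), array([ 0.5951, -0.3889]), array([ 0.4247, -0.3722]), array([ 0.433 , -0.1944])]
card [0.4922 0.3267] grey [0.4937 0.2384]
[0.5819 0.0376] [ 0.5549 -0.0644] [ 5.197e-01 -4.000e-04]
4.3083 [-1.48321304e-01  2.88158971e-01  3.00582042e-02  1.31301480e+00
  2.95049957e-04  1.42106754e+00] [ 0.55360336 -0.00821102  0.33986   ]
[[1.0, -0.0, 0.001, -0.001], [0.0, 0.959, 0.283, -0.072], [-0.001, -0.283, 0.959, -0.142], [0.0, 0.0, 0.0, 1.0]] 283.93623564600506
spool_red [([340.3, 128.6], 0.7, array([0.5875, 0.0445]))]
spool_yellow [([320.9, 190.2], 0.68, array([ 0.5562, -0.0591]))]
spool_white [([297.6, 153.8], 0.87, array([0.5172, 0.0036]))]
loupe [([329.7, 159.4], 0.65, array([ 0.5708, -0.0057]))]
tray [([320.1, 156.0], 0.6, array([ 0.5547, -0.    ]))]
```

View pics/w1.png

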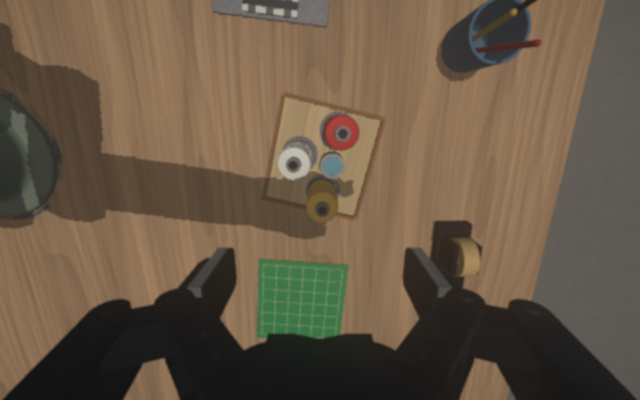

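The wrist picture shows the tray at (322,155), with red at (341,132), white (294,163), yellow (321,205) and the loupe (331,164). Next is a hover over each spool so its top sits mid-image, close up.

```bash
cat >> h.py <<'E'
import json
TRAY=np.array([.5537,-.0091]); TY=-.225; MAT=np.array([.5147,-.291]); MY=-.07
def rot2(a): return np.array([[np.cos(a),-np.sin(a)],[np.sin(a),np.cos(a)]])
SP={"red":([.015,.052],[.045,.045],TY-np.pi/4),"yellow":([.015,-.052],[.045,-.045],TY+np.pi/4),"white":([-.037,0],[-.045,0],TY)}
def core(w,z,guess,img=None):
    """world xy of the grey core top at height z; Hough near the guess"""
    p=w.pix([*guess,z]); q=np.round(p).astype(int); h=45
    g=cv2.cvtColor(w.img,cv2.COLOR_RGB2GRAY)[q[1]-h:q[1]+h,q[0]-h:q[0]+h]
    g=cv2.resize(g,None,fx=4,fy=4,interpolation=cv2.INTER_CUBIC)
    r=.010*w.f["fx"]/(np.linalg.inv(w.T)@[*guess,z,1])[2]*4
    c=cv2.HoughCircles(cv2.GaussianBlur(g,(0,0),2),cv2.HOUGH_GRADIENT_ALT,1.5,40,param1=120,param2=.6,minRadius=int(r*.8),maxRadius=int(r*1.2))
    out=[] if c is None else [(w.world((k[:2]+.5)/4-.5+q-h,z)[:2],k[2]/r) for k in c[0]]
    return sorted(out,key=lambda o:np.linalg.norm(o[0]-guess)),g,p
E
python3 - <<'E'
from h import *
tiles=[]
for n,(a,b,y) in SP.items():
    g=TRAY+rot2(TY)@a
    movep([*g,.215],down(y))
    s=get_state(); print(n,s["clock"],s["q"][5],s["position"])
    w=Cam("wrist"); w.save("hov_"+n)
    o,t,p=core(w,.111,g); print(g,p,o)
    tiles.append(cv2.resize(w.img[60:340,120:520],(400,280)))
cv2.imwrite("pics/hov.png",np.vstack([np.hstack(tiles[:2]),np.hstack([tiles[2],tiles[2]])])[:,:,::-1])
E
```

```text
red 5.6333 2.519128551125599 [0.58018599 0.03815343 0.21544517]
[0.57992344 0.0382427 ] [319.50781301 198.88193568] [(array([0.56762962, 0.06355504]), np.float64(1.0647537394241036))]
yellow 7.2333 0.7661479094899151 [ 0.55683313 -0.0631103   0.21521213]
[ 0.55672038 -0.06313589] [319.26607438 199.42760019] []
white 8.1417 1.6504396871960079 [ 0.51789226 -0.00086358  0.21510336]
[ 0.51763262 -0.00084506] [319.44574173 199.25072315] []
```

View pics/hov.png

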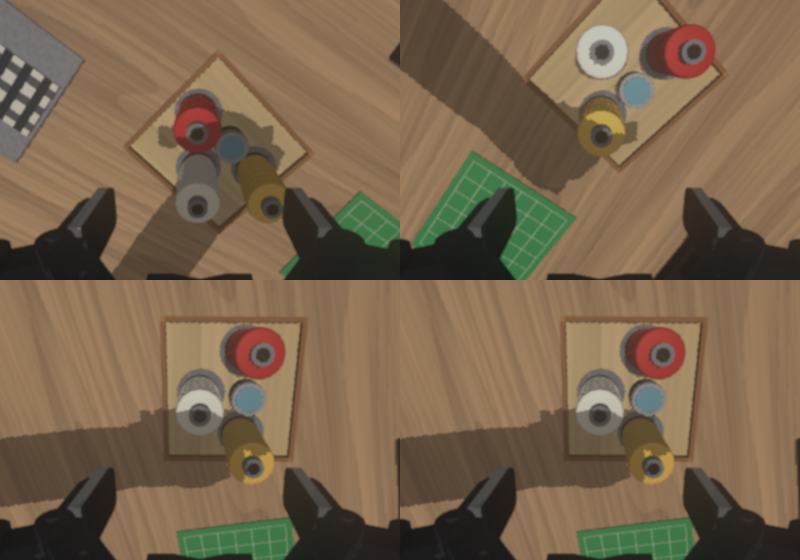

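Each core's dark hub is near the predicted pixel (319,199), at roughly (317,192), (321,195) and (320,195). The same shift of about 5 px towards tool -y in every view points to a wrist-camera bias. I'll measure differences only and find the hub by its dark centre, checking first on the saved images.

```bash
cat >> h.py <<'E'
def hub(img,p,r=13):
    """sub-pixel centre of the dark hub in the core top, near pixel p"""
    g=cv2.GaussianBlur(img.max(2).astype(np.float32),(0,0),1.5)
    Y,X=np.mgrid[:g.shape[0],:g.shape[1]]; D=np.hypot(X-p[0],Y-p[1])
    m=np.where(D<r,g,1e3); y,x=np.unravel_index(m.argmin(),m.shape)
    N=np.hypot(X-x,Y-y)<6; wt=np.clip(g[N].mean()-g[N],0,None)
    return np.array([(X[N]*wt).sum(),(Y[N]*wt).sum()])/wt.sum()
E
python3 - <<'E'
from h import *
t=[]
for n in SP:
    im=cv2.imread(f"pics/hov_{n}.png")[:,:,::-1]
    p=hub(im,(319.5,195)); print(n,p)
    im=im.copy(); c=cv2.resize(im[170:220,295:345],(260,260),interpolation=cv2.INTER_CUBIC)
    q=((p-[295,170]+.5)*5.2).astype(int); cv2.drawMarker(c,tuple(map(int,q)),(0,255,0),0,30,1); t.append(c)
cv2.imwrite("pics/hub.png",np.hstack(t)[:,:,::-1])
E
```

```text
red [317.29498068 194.46439365]
yellow [320.64935968 197.17292557]
white [319.25543279 196.44978624]
```

View pics/hub.png

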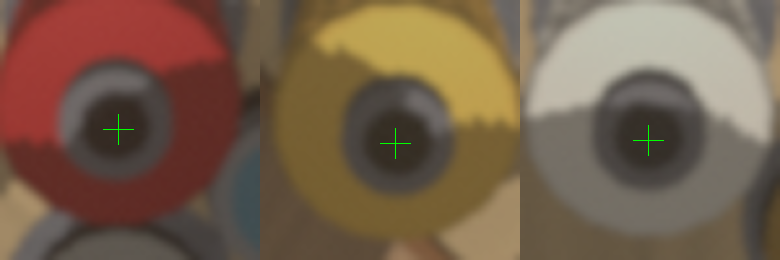

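```bash
cat >> h.py <<'E'
ZG=.062; ZH=.215; V=.25
def toolxy(yaw,px0,px):  # pixel difference at the hover -> world xy difference (image right=tool x, down=tool y)
    d=(px-px0)*(.2425/283.9); R_=R.from_rotvec(down(yaw)).as_matrix()[:2,:2]; return R_@d
def set_down(z_exp):
    x,y,_=get_state()["position"]
    move_l([x,y,z_exp+.006],V)
    hit=move_l([x,y,z_exp-.004],.02,until_force=5)
    s=get_state(); print("down",hit,"z",round(s["position"][2],4),"exp",z_exp)
    let_go();
E
cat > out.py <<'E'
import sys; from h import *
BIAS=np.array([-.3,-3.1])
for n in sys.argv[1:]:
    a,b,y=SP[n]; g=TRAY+rot2(TY)@a; m=MAT+rot2(MY)@b
    px0=hub(cv2.imread(f"pics/hov_{n}.png")[:,:,::-1],(319.5,195))
    grasp=g+toolxy(y,np.array([319.4,199.2])+BIAS,px0)
    movep([*grasp,ZH],down(y)); 
    px1=hub(Cam("wrist").img,np.array([319.4,199.2])+BIAS)
    move_l([*grasp,ZG],V); grab(40); s=get_state(); print(n,"grasp",grasp,"gap",s["finger_gap"],"z",s["position"][2],"px",px0,px1)
    move_l([*grasp,ZH],V); s=get_state(); print("held F",np.round(s["contact_force"],2),s["finger_gap"])
    move_l([*m,ZH],.35); set_down(ZG-.003)
    zp=get_state()["position"][2]
    move_l([*m,ZH-.003],V); w=Cam("wrist"); w.save("mat_"+n); px2=hub(w.img,np.array([319.4,199.2])+BIAS)
    # spool sits at px2 when centred in the grip; it stood at px1 before
    home=grasp+toolxy(y,px2,px1)
    print("px2",px2,"home shift mm",(home-grasp)*1e3,"tool",(px1-px2)*.85,"t",get_state()["clock"])
    json.dump(dict(home=home.tolist(),mat=m.tolist(),zmat=zp,yaw=y),open(f"s_{n}.json","w"))
E
python3 out.py red; python3 -c "
from h import *
a=cv2.imread('pics/mat_red.png');b=cv2.imread('pics/hov_red.png')
cv2.imwrite('pics/cmp.png',np.hstack([a[60:340,120:520],cv2.resize(a[150:250,270:370],(280,280),interpolation=2)]))"
```

```text
red grasp [0.58028734 0.04029126] gap 0.5269513908100651 z 0.06351164941999402 px [317.29498068 194.46439365] [318.98259919 195.25880909]
held F [ 0.36  0.5  -1.69] 0.5253305968229239
down True z 0.0601 exp 0.059
px2 [319.22305686 195.12011694] home shift mm [-0.20951794  0.11100844] tool [-0.20438902  0.11788832] t 14.4583
```

View pics/cmp.png

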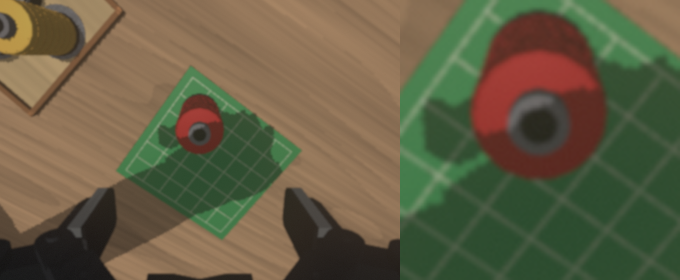

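Red stands upright on the mat in its corner, hub at (320,194), with a shift of only 0.2 mm. Yellow and white next, then a check.

```bash
python3 out.py yellow white
python3 - <<'E'
from h import *
w=TRAY+rot2(TY)@[.015,0]
movep([*w,.16],down(TY+np.pi/2)); s=get_state()
print(s["q"][5],s["clock"],w)
c=Cam("wrist"); c.save("loupe")
for d in silhouettes("wrist","loupe")[:2]: print(d["score"],d["centre"],c.world(d["centre"],.038)[:2],d["mask"].sum())
print("tcp pix at .038",c.pix([*w,.038]))
sc=Cam("scene"); t=Cam("top")
for d in silhouettes("top","loupe")[:2]: print("top",d["score"],d["centre"],t.world(d["centre"],.037)[:2])
for f in (tip_of,silhouettes):
  for n in("card_blue","card_grey"):
    for d in f("top",n)[:2]: print("card",n,d["score"],d["centre"],t.world(d["centre"],.009)[:2])
cv2.imwrite("pics/l.png",np.hstack([c.img[60:360,120:520],sc.img[80:380,130:530]])[:,:,::-1])
E
```

```text
yellow grasp [ 0.5583285  -0.06320874] gap 0.5301666523254082 z 0.06349223692055395 px [320.64935968 197.17292557] [319.85171014 196.4653043 ]
held F [ 0.62 -0.39 -1.94] 0.5234028663001237
down True z 0.0602 exp 0.059
px2 [320.31171534 195.31320427] home shift mm [ 0.19024489 -1.04241898] tool [-0.39100441  0.97928502] t 21.0167
white grasp [ 0.51769538 -0.00116593] gap 0.5234302089530986 z 0.06332515987570803 px [319.25543279 196.44978624] [319.18770186 195.79362651]
held F [-0.7   0.56 -2.81] 0.5307723677683084
down True z 0.0601 exp 0.059
px2 [319.62040342 195.74900946] home shift mm [-0.36878901  0.04531055] tool [-0.36779632  0.03792449] t 27.7333
0.07391520498595708 28.875 [ 0.56832191 -0.0124466 ]
0.74 [321.1, 196.4] [ 0.57030654 -0.01151555] 1472
tcp pix at .038 [319.69934079 194.67784149]
card card_blue 0.72 [164.1, 267.3] [0.48597056 0.32762307]
card card_blue 0.33 [451.5, 232.5] [ 0.55050295 -0.32894995]
card card_grey 0.95 [199.4, 263.0] [0.4938784  0.24775447]
card card_blue 0.61 [164.8, 264.6] [0.49198962 0.32627682]
card card_grey 0.62 [199.4, 263.5] [0.49275571 0.247725  ]
```

View pics/l.png

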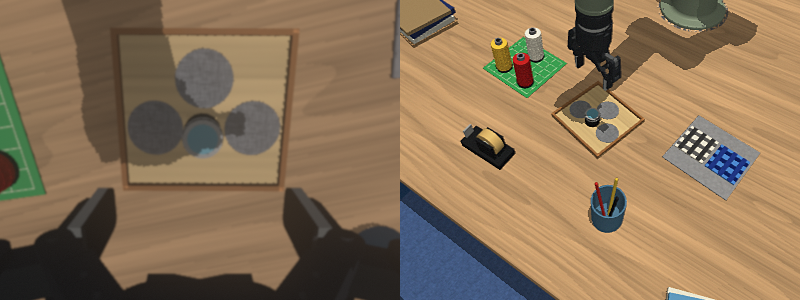

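All three spools stand on the mat. The loupe is alone in the tray, lens at about (322,198) in the wrist image. The blue card is the outer card on the grey board. I'll look at the blue card from near before taking the loupe.

Run:
```python
from h import *
def blue(img,lo,hi,win,smin=100):
    h=cv2.cvtColor(img,cv2.COLOR_RGB2HSV); m=cv2.inRange(h,(lo,smin,30),(hi,255,255))
    k=np.zeros_like(m); k[win[1]:win[3],win[0]:win[2]]=255; return m&k
# lens in saved wrist picture
im=cv2.imread("pics/loupe.png")[:,:,::-1]
m=blue(im,85,115,(280,160,360,240),50); print("lens rect",cv2.minAreaRect(cv2.findNonZero(m)),m.astype(bool).sum())
t=Cam("top"); m=blue(t.img,100,130,(130,230,190,300)); r=cv2.minAreaRect(cv2.findNonZero(m)); print("top",r,t.world(r[0],.009)); c0=t.world(r[0],.009)[:2]
movep([*c0,.16],down(0)); s=get_state(); print(s["clock"],s["position"])
w=Cam("wrist"); w.save("card"); m=blue(w.img,100,130,(200,90,440,300)); r=cv2.minAreaRect(cv2.findNonZero(m))
print("wrist",r,w.world(r[0],.009),"pred tcp px",w.pix([*c0,.009]))
o=w.img.copy(); cv2.polylines(o,[cv2.boxPoints(r).astype(int)],True,(255,0,0),1)
o2=cv2.resize(t.img[200:320,120:240],(400,400),interpolation=cv2.INTER_CUBIC)
cv2.imwrite("pics/c.png",np.hstack([o[0:400,120:520],o2])[:,:,::-1])
```

```text
lens rect ((320.88726806640625, 199.482666015625), (24.861351013183594, 26.686038970947266), 8.746162414550781) 332
top ((162.06997680664062, 264.0099792480469), (35.49676513671875, 37.052398681640625), 8.130102157592773) [0.49344861 0.33253684 0.009     ]
31.0917 [0.49369182 0.33213466 0.15996753]
wrist ((320.1728515625, 183.17872619628906), (76.30435180664062, 72.39768981933594), 6.483074188232422) [0.49431297 0.33616813 0.009     ] pred tcp px [319.35705896 186.51397316]
```

View pics/c.png

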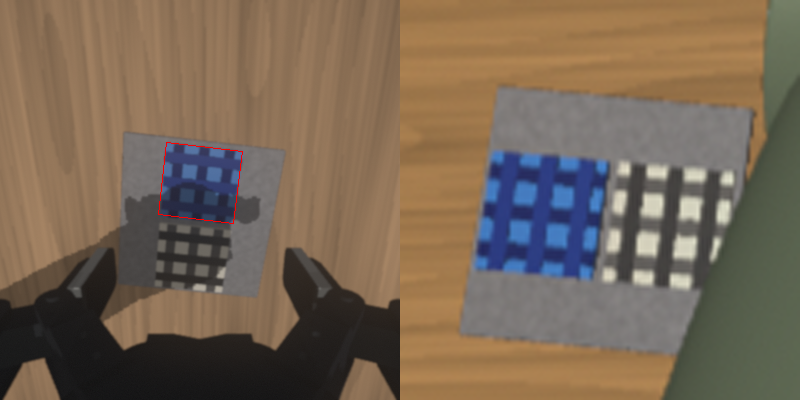

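The red fit hugs the blue card (centre at (320,183)). Top and wrist differ by about 3.5 mm, so I'll take a second view with the wrist turned by half, which cancels the tool-fixed bias. Same for the loupe.

Run:
```python
from h import *
def cen(img,lo,hi,win,smin,vmin=30):
    h=cv2.cvtColor(img,cv2.COLOR_RGB2HSV); m=cv2.inRange(h,(lo,smin,vmin),(hi,255,255))
    k=np.zeros_like(m); k[win[1]:win[3],win[0]:win[2]]=255
    r=cv2.minAreaRect(cv2.findNonZero(m&k)); return np.array(r[0]),r[1]
c0=np.array([.4937,.3321]); 
movep([*c0,.16],down(np.pi)); w=Cam("wrist"); p,sz=cen(w.img,100,130,(200,90,440,300),100)
c2=w.world(p,.009)[:2]; print("card 180",c2,sz,"mean",(c2+[.4943,.3362])/2)
l0=TRAY+rot2(TY)@[.015,0]; t=[]
for y in (TY+np.pi,TY):
    movep([*l0,.16],down(y)); w=Cam("wrist"); p,sz=cen(w.img,85,115,(270,150,370,250),40)
    q=silhouettes("wrist","loupe"); print("loupe",y,p,sz,w.world(p,.038)[:2],[(d["score"],w.world(d["centre"],.035)[:2]) for d in q][:1])
    o=cv2.resize(w.img[140:260,260:380],(400,400),interpolation=cv2.INTER_CUBIC); cv2.drawMarker(o,tuple(map(int,(p-[260,140]+.5)*400/120)),(255,0,0),0,20,1); t.append(o)
print(get_state()["clock"]); cv2.imwrite("pics/l2.png",np.hstack(t)[:,:,::-1])
```

```text
card 180 [0.49368998 0.3327164 ] (75.02580261230469, 71.84169006347656) mean [0.49399499 0.3344582 ]
loupe 2.916592653589793 [314.         195.00001526] (28.284271240234375, 28.284271240234375) [ 0.57304549 -0.01088577] [(0.81, array([ 0.57202958, -0.01290706]))]
loupe -0.225 [324.5 191. ] (28.0, 29.0) [ 0.57346704 -0.01049329] [(0.6, array([ 0.57254877, -0.00995622]))]
38.0167
```

View pics/l2.png

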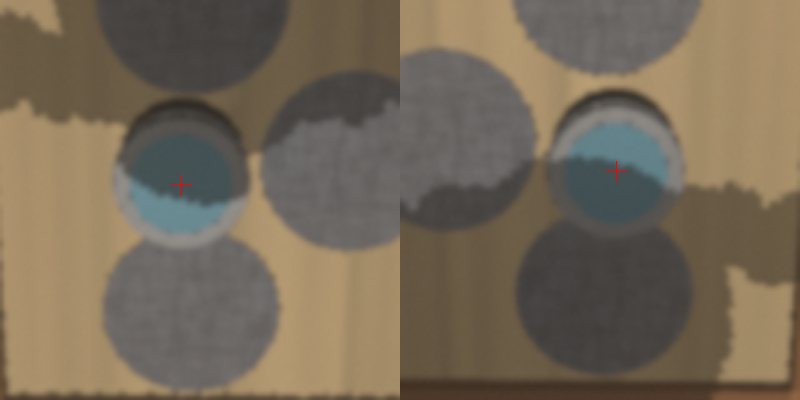

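Both views put the loupe at (0.573,-0.011), so the bias is small. The card centre is (0.494,0.3345). Grasping the loupe now.

Run:
```python
from h import *
l=[.5732,-.0107]; c=[.494,.3345]; ZL=.007; 
movep([*l,.12],down(TY)); move_l([*l,.03],.2); print("hit",move_l([*l,ZL],.06,until_force=8))
grab(30); s=get_state(); print("gap",s["finger_gap"],s["position"],s["contact_force"])
move_l([*l,.14],.2); s=get_state(); print("held",s["finger_gap"],s["contact_force"])
y=TY
movep([*c,.14],down(y)); move_l([*c,.03],.2)
zs=get_state(); 
hit=move_l([*c,ZL-.001],.02,until_force=5); s=get_state(); print("down",hit,s["position"],s["finger_gap"])
let_go(); move_l([*c,.16],.2)
w=Cam("wrist"); w.save("placed")
h=cv2.cvtColor(w.img,cv2.COLOR_RGB2HSV); 
for d in silhouettes("wrist","loupe")[:1]: print(d["score"],d["centre"],w.world(d["centre"],.038)[:2])
for d in silhouettes("wrist","card_blue")[:1]: print("card",d["score"],d["centre"],w.world(d["centre"],.009)[:2])
sc=Cam("scene"); print(get_state()["clock"])
cv2.imwrite("pics/p.png",np.hstack([w.img[60:360,120:520],cv2.resize(sc.img[170:290,370:530],(400,300))])[:,:,::-1])
```

```text
hit False
gap 0.4614621400264963 [ 0.57346088 -0.01075505  0.00736542] [ 0.26009565 -0.43078596  3.21517237]
held 0.46219415681987447 [-0.4473139  -0.40171221 -1.00282555]
down True [0.49383671 0.33439701 0.01038553] 0.46024953675094404
0.68 [318.3, 192.0] [0.49199203 0.33644607]
card 0.68 [321.4, 167.6] [0.49910288 0.35372762]
45.3083
```

View pics/p.png

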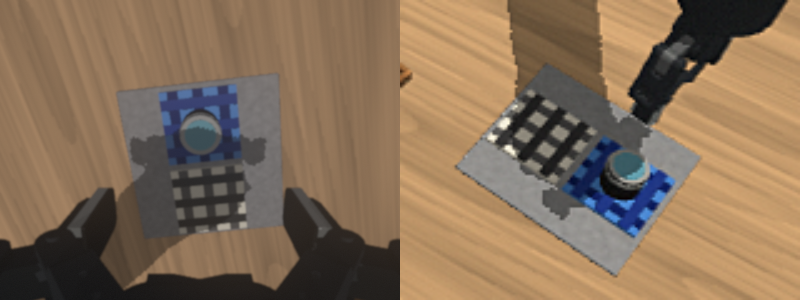

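The loupe stands lens up in the middle of the blue card. Now returning the spools, keeping the full correction across the jaws and half along the pads.

```bash
cat > back.py <<'E'
import sys; from h import *
first=True
for n in sys.argv[1:]:
    j=json.load(open(f"s_{n}.json")); y=j["yaw"]; m=j["mat"]
    if first: move_l([*get_state()["position"][:2],ZH],V); first=False
    movep([*m,ZH],down(y)); move_l([*m,j["zmat"]-.0005],V); grab(40); s=get_state(); print(n,"gap",s["finger_gap"],s["position"])
    move_l([*m,ZH],V); s=get_state(); print("held",s["finger_gap"],np.round(s["contact_force"],2))
    h=np.array(j["home"])
    if n=="yellow": h-= .5*R.from_rotvec(down(y)).as_matrix()[:2,1]*.00098
    move_l([*h,ZH],.35); set_down(ZG+.0005); print("at",get_state()["position"][:2],"want",h)
    move_l([*h,ZH],V); w=Cam("wrist"); w.save("back_"+n); px=hub(w.img,np.array([319.1,195.5])); print("hub now",px,"t",get_state()["clock"])
E
python3 back.py white red yellow
python3 - <<'E'
from h import *
movep([.45,.12,.35],down(0)); sc=Cam("scene"); t=Cam("top"); 
cv2.imwrite("pics/end.png",np.hstack([cv2.resize(sc.img[120:270,200:500],(500,250)),cv2.resize(t.img[180:300,255:375],(250,250))])[:,:,::-1]); print(get_state()["clock"])
E
```

```text
white gap 0.5329235498999926 [ 0.47036723 -0.28846386  0.0595537 ]
held 0.5292112412766542 [ 0.14 -0.28 -3.06]
down True z 0.0623 exp 0.0625
at [ 0.51645318 -0.00193274] want [ 0.51732659 -0.00112062]
hub now [319.91012683 195.58331284] t 53.325
red gap 0.5306413801760679 [ 0.56348537 -0.24952968  0.05962574]
held 0.5305145670382411 [-0.23  0.3  -2.84]
down True z 0.0623 exp 0.0625
at [0.57935578 0.03953119] want [0.58007782 0.04040227]
hub now [319.97801281 194.84212384] t 59.7417
yellow gap 0.5285157624809408 [ 0.5573911  -0.33967797  0.0598702 ]
held 0.5317504709901537 [-0.33  1.15 -1.75]
down True z 0.0626 exp 0.0625
at [ 0.55800437 -0.06474299] want [ 0.5582583  -0.06383611]
hub now [320.11145462 195.95804482] t 67.0
68.0917
```

View pics/end.png

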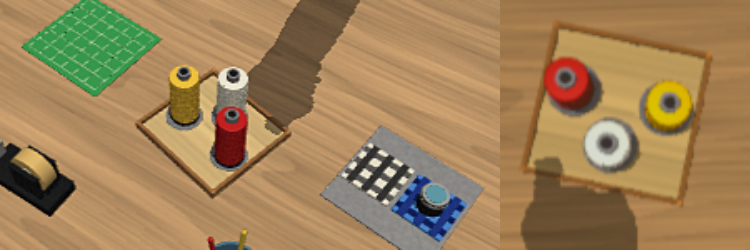

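All three spools are upright on their spots, with the loupe on the blue card. One last comparison of spool positions in the top view against the start, then hand in.

```bash
python3 - <<'E'
from h import *
a=cv2.imread("pics/top0.png").astype(np.float32); b=Cam("top").img[:,:,::-1].astype(np.float32)
for n,(x,y) in dict(red=(289,219),yellow=(337,231),white=(307,249),pot=(233,138),tape=(383,133)).items():
    A,B=[cv2.resize(cv2.cvtColor(i,6)[y-14:y+14,x-14:x+14],None,fx=8,fy=8,interpolation=cv2.INTER_CUBIC) for i in(a,b)]
    r=cv2.matchTemplate(B,A[24:-24,24:-24],cv2.TM_CCOEFF_NORMED); _,v,_,l=cv2.minMaxLoc(r); print(n,"shift px",(np.array(l)-24)/8,round(v,3),"(1px ~2.1mm)")
E
python3 -c "
from cell import *
sign_off(); print(get_state()['clock'])"
```

```text
red shift px [0. 0.] 0.996 (1px ~2.1mm)
yellow shift px [-0.25  0.25] 0.988 (1px ~2.1mm)
white shift px [-0.375  0.125] 0.986 (1px ~2.1mm)
pot shift px [0. 0.] 1.0 (1px ~2.1mm)
tape shift px [0. 0.] 1.0 (1px ~2.1mm)
the job is handed in; nothing more can be done
the job is handed in; nothing more can be done
```

The job is done and handed in at about 68 s of the 138 s allowed. All three spools went to the mat, then the loupe went lens up to the middle of the blue card. After that the spools went back upright in the tray.

- **Spool positions:** matched against the first top-view picture, red is unmoved within what the match can resolve. Yellow and white are off by roughly 0.7 to 0.8 mm. The arm's own readings at set-down were 0.9 to 1.2 mm from target for each spool, a little more than the picture shows.
- **Loupe:** it stands lens up, and by eye it is in the middle of the card. The arm let go within 0.2 mm of my estimated card centre. The top and wrist cameras disagreed on that centre by up to 3.6 mm in y, so I used the mean of two wrist views taken half a turn apart. The segmentation network put the card centre about 19 mm off in the final picture. I disregarded that because the loupe hid part of the card.
- **Bystanders:** the pencil pot and tape dispenser show no shift from the start.

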